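Open the orange bit case by its release tab

TASK

Open the orange bit case on the workshop bench: press down the black release tab at its front so that the lid springs up, then push the lid back with the fingers until it leans fully open against its stop and stays there by itself. Only press and push, without force: grasp and lift nothing, keep the orange case standing where it is, leave the blue case shut, do not disturb the other things on the bench, and finish clear of everything.

Things in the scene. Friction and masses are not known exactly. Their poses are not given: they have to be found in the camera images.
- orange_case: Orange bit case, 110 deep (x) x 150 wide (y) x 64 mm tall with its 8 mm lid shut, about 2 kg, loose on four rubber feet. Origin at the centre of its underside; own -x is its front (a black tab sticks out there), +x its back (hinge), z up. The orange and blue cases swap places at random.
- orange_tab (a joint): Black release tab, a rocker 36 mm wide, level, reaching 116 mm in front of the case's origin; pivot line along y, 66 mm in front of it and 40 mm up. Rad: 0 at rest, 0.32 down on its stop; springs back. Frees the lid at about 0.14 (5 mm down at the press point, 3 N); stop 11 mm down, 5 N. An upright catch at its inner end (top 65 mm up) holds the lid and tips up to 8 mm forwards when pressed.
- orange_press (a point): The point to press on the orange case's tab: on its top face, mid-width, at rest 100 mm in front of the case's origin and 43 mm above the bench.
- orange_lid (a joint): Lid of the orange case, opens up and back, away from the tab. Rad: 0 shut and latched, 1.57 upright, 1.95 leaning back on its stop. Once freed, spring arms lift it within about 1 s to about 1.15 and no further; from there it needs a push (under 1 N at its free edge). Let go before about 1.6 it falls back to 1.15; beyond that it falls on to the stop and stays.
- orange_hinge (a point): Middle of the orange lid's hinge line (along the case's y): 55 mm behind the case's origin, 55.5 mm above the bench.
- orange_lid_edge (a point): Middle of the orange lid's free front edge, 112 mm from the hinge line. The lid is a flat plate 150 mm wide, 8 mm thick; sprung up to 1.15 rad, this edge is about 159 mm above the bench and about 5 mm behind the case's origin.
- blue_case: Blue bit case, 110 deep (x) x 150 wide (y) x 64 mm tall with its 8 mm lid shut, about 2 kg, loose on four rubber feet. Origin at the centre of its underside; own -x is its front (a black tab sticks out there), +x its back (hinge), z up. The same kind of case; it is to stay shut.
- blue_lid (a joint): Lid of the blue case, in rad: 0 shut, as at the start.
- hexkeys: Bystander: yellow block with black hex keys standing in it, 60 x 100 x 112 mm; origin at the centre of its underside.
- glue: Bystander: white glue bottle with an orange cap, 48 mm across, 130 mm tall; origin at the centre of its underside.
- roll: Bystander: upright pale blue paper roll, 90 mm across, 160 mm tall; origin at the centre of its underside.
- knife: Bystander: black utility knife lying flat, 130 x 26 x 16 mm, long along its own x; origin at the centre of its underside.
- strip: Bystander: brown wooden strip lying flat, 170 x 40 x 14 mm, long along its own x; origin at the centre of its underside.
- pencil: Bystander: flat orange carpenter's pencil lying flat, 126 x 13 x 9 mm, long along its own x; origin at the centre of its underside.
Not all that is in view belongs to the job. What is shaped like the blue_case but green is not meant.

How it is judged:
On the way, in this order (a step that is already met when the one before it is completed fails the run):
1. the release tab of the orange case is pressed down (0.12 rad or more) while the lid is still shut (value of joint orange_tab above 0.12 rad and value of joint orange_lid below 0.3 rad).
2. the orange lid has sprung up (past 0.6 rad) (value of joint orange_lid above 0.6 rad), for 0.05 s.
3. the orange lid is pushed over to its open stop (past 1.8 rad) (value of joint orange_lid above 1.8 rad), for 0.2 s.
At the end, for the whole second after the job is handed in: The orange lid rests open past 1.8 rad (its stop is at 1.95), its tab has sprung back (under 0.06 rad), the orange case stands upright within 40 mm of its starting place, the blue case is shut and within 30 mm of its place, and every other thing is within 30 mm of its place (value of joint orange_lid above 1.8 rad and velocity of joint orange_lid between -0.1 and 0.1 rad/s and value of joint orange_tab below 0.06 rad and value of joint blue_lid below 0.05 rad and distance of orange_case from where it was at the start of the episode below 0.04 m and angle between orange_case's own z axis and vertical below 0.05 rad and linear speed of orange_case below 0.02 m/s and distance of each of blue_case, hexkeys, glue, roll, knife, strip, pencil from where it was at the start of the episode below 0.03 m); the robot touches nothing.
It fails at once if the orange case is shoved, lifted or tipped: more than 40 mm from its place, or tilted more than 0.15 rad (distance of orange_case from where it was at the start of the episode above 0.04 m or angle between orange_case's own z axis and vertical above 0.15 rad or height (world z) of orange_case above 0.012 m).
It fails at once if the blue case is opened, or moved more than 30 mm (value of joint blue_lid above 0.15 rad or distance of blue_case from where it was at the start of the episode above 0.03 m).
It fails at once if another thing on the bench is lifted or moved more than 30 mm (distance of any of hexkeys, glue, roll, knife, strip, pencil from where it was at the start of the episode above 0.03 m).
It fails at once if the tab, the lid or the case is forced with more than 40 N (contact force between the arm and orange_case above 40 N).
It also fails if it takes over 38 s, if anything falls off the work surface, if the arm or the gripper's body presses on something with over 40 N, if the wrist force passes 120 N, or if a joint passes its speed limit or range.

ROBOT

A 6-joint arm with a two-finger parallel gripper is mounted at the origin on the work surface. World frame = base frame: x ahead of the robot, y to its left, z up, the work surface at z = 0. Lengths are in m, angles in rad, forces in N, time in s.
With the tool pointing down it reaches from about 0.375 to 0.9 m from the base axis. Payload 3.1 kg.
Tool frame: the origin (TCP) lies at the very end of the fingers, on their centre line; the grasp point (between the pads) lies 19 mm behind it; x points along the fingers, y is the direction in which the jaws open and shut, and the axes are right-handed (so a half turn about x gives the same grasp; the last joint's range is limited). The gripper opens to 85 mm and grips with 20 to 120 N. Pads are 22 mm wide; open, the fingers measure 114 mm over their backs; the gripper's body (76 mm by 85 mm) begins 54 mm behind the grasp point. The pads swing forward as they close: fully open they stand 13 mm farther back than shut.
Start: joints at [1.115, 0.527, 1.433, -0, 1.181, -0.178], TCP at [0.171, 0.601, 0.231] pointing down, gripper open.
Joint ranges: [-3.08, 3.08], [-0.75, 2.2], [0.22, 2.44], [-1.43, 4.57], [0, 2.65], [-2.85, 2.85]. Speed limits (rad/s): [2.79, 2.79, 3.14, 3.14, 3.14, 3.14].

INTERFACE

Orientations are given as a unit quaternion [x, y, z, w].
In Python, from station import sense, snapshot, camera_model, sign_off gives the robot as it stands.
- The arm moves only by the tool step_arm, never from a script. Its argument "increments" is one flat list of numbers, 5 for each row, row after row: the shift along the tool's x, y, z in units of 60 mm (1.0 is 60 mm), then the turn about the tool's x in units of 5 degrees (1.0 is 5 degrees), then the closure, from 0 (fully open) to 1 (shut). A call has exactly 5 rows; each row is the pose to reach, as a shift and turn from the pose measured when the call began, along the tool's axes at that moment; what a row does not reach only later rows make up. A row lasts 1/8 s, in which the tool goes at most 62.5 mm and 10.7 degrees, less where a joint would pass 70% of its speed; a pose out of reach is approached as far as the arm can. A call with a gripper value outside its range is refused whole. The fingers move at their own pace and stop on an object; "grip_force" is the grip in N (left out, the last holds). Time passes only in rows, so rows that repeat a pose let the fingers close, or fill a call up. It gives the time, the measured TCP pose, the force and the opening at its end, in the units of the state.
- sense(): the state, without advancing time (a new reading comes with each control period).
- snapshot(name): name is "scene" or "top" or "wrist"; returns the picture (480x640x3 uint8, blue, green, red); there is no depth.
- camera_model(name): a dict with "vertical_fov" (degrees; the focal length in pixels is half the picture's height over the tangent of half this angle, whatever the lens; pixels are square), "cx", "cy" (the principal point, pixels), "D" ([k1, k2, p1, p2, k3] as OpenCV has them; the pictures are not rectified), "R" (3x3) and "t" (3): a world point X has camera coordinates R X + t. Camera axes: x right, y down, z forward; pixel columns grow to the right and rows downward; lengths in m; the calibration is good to about 2 mm. A picture is of the moment at which its call begins: read the wrist's pose just before it. camera_model takes no time and is no camera call; for the wrist camera it gives the pose at the moment of the call.
- sign_off(): hands the job in, once; it reports no verdict.
The state is a dict: "t": time; "q": joint angles; "qd": joint speeds; "tau": joint torques, N m; "tcp_pos": TCP position; "tool_rot": TCP orientation; "force": force on the tool from outside, world axes, zero at the start; "ft_torque": the same for the moment, N m; "finger_gap": opening from 0.0 (shut) to 1.0 (fully open).
Only numpy, scipy, OpenCV 4.12 (cv2) and the standard library are available. Lean on these libraries where they do the work, as an engineer would, in place of code of your own. Each camera call takes 0.05 s, during which the arm holds its last target. There are 200 camera calls.

## Working session

There is one attempt and no reset: what is moved stays moved. The work goes in short steps, Python scripts to look and compute and a tool call to move; the robot and the scene stay as the last step left them, time stands still between calls to the robot, and variables do not carry over. Pictures are saved under pics/ and viewed, about 8 in all and at most 12, crops included, and the job is handed in when it is done.

Besides the shell and the picture viewer there is one more tool, called after "Emit:" as name(argument=value, ...) on one line, values as JSON. step_arm: Moves the arm, as the interface text tells. Its arguments: {"type":"object","properties":{"increments":{"type":"array","items":{"type":"number"}},"grip_force":{"type":"number"}},"required":["increments"]}

```bash
mkdir -p pics; python3 - <<'E'
from station import *
import cv2
s=sense(); print(s['t'],s['tcp_pos'],s['tool_rot'],s['finger_gap'],s['force'])
for n in ("scene","top"):
    im=snapshot(n); cv2.imwrite(f"pics/{n}0.png",im)
    c=camera_model(n); print(n,c)
E
```

```text
0.0 [0.17104419 0.60037909 0.23030948] [ 0.09717502  0.7005494  -0.09867195  0.70003671] 1.0007345846009688 [ 0.6884393   1.34597931 -0.10141986]
scene {'vertical_fov': 47.797564585559236, 'cx': 308.9100022704013, 'cy': 250.76244673607695, 'D': array([0.04874384, 0.        , 0.        , 0.        , 0.        ]), 'R': array([[ 0.60131281,  0.79896931,  0.00842328],
       [ 0.6682478 , -0.49709524, -0.55348098],
       [-0.43802714,  0.33844404, -0.83281922]]), 't': array([-0.31849841, -0.31069685,  1.48237369])}
top {'vertical_fov': 50.86615195696251, 'cx': 324.05401236555235, 'cy': 243.58327617357918, 'D': array([0.02320435, 0.        , 0.        , 0.        , 0.        ]), 'R': array([[ 0.01690465, -0.99979966, -0.01071784],
       [-0.98881854, -0.01512863, -0.1483544 ],
       [ 0.14816253,  0.01310588, -0.98887618]]), 't': array([0.00449751, 0.5410344 , 1.2040724 ])}
```

View pics/scene0.png

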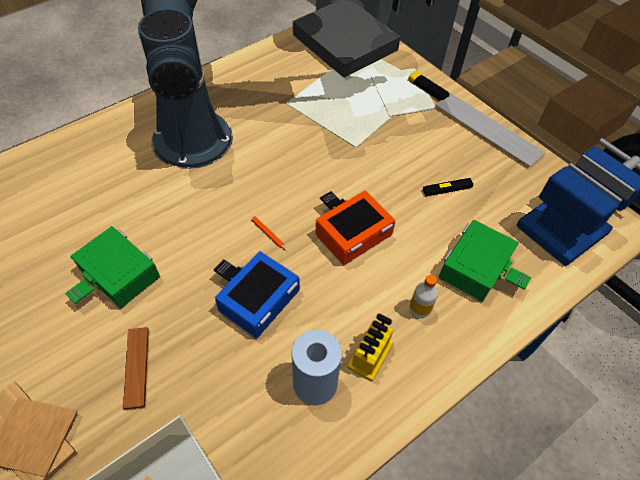

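View pics/top0.png

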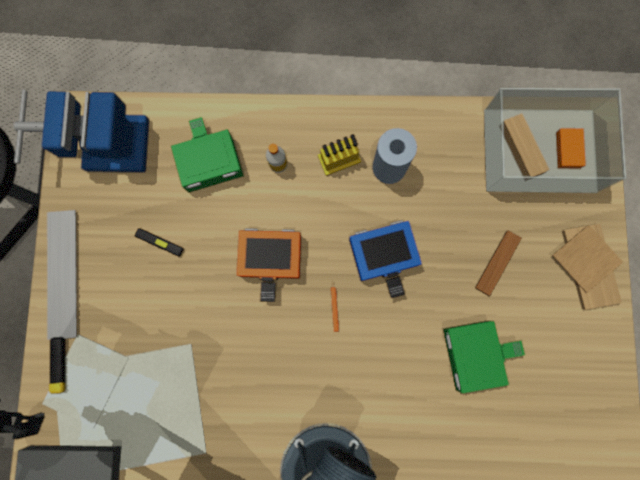

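The orange case is at about (269,254) in the top view, with its tab at (268,290) towards the robot. The blue case is at (385,250) and the pencil at (335,307). Next I measure it.

```bash
cat > h.py <<'E'
import numpy as np, cv2
from station import *
def K(c,h=480):
    f=h/2/np.tan(np.radians(c['vertical_fov'])/2)
    return np.array([[f,0,c['cx']],[0,f,c['cy']],[0,0,1]])
def cast(c,uv,z):
    uv=np.asarray(uv,float).reshape(-1,1,2)
    p=cv2.undistortPoints(uv,K(c),c['D'])[:,0]
    d=np.c_[p,np.ones(len(p))]@c['R']; o=-c['R'].T@c['t']
    return o+d*((z-o[2])/d[:,2])[:,None]
def proj(c,X):
    return cv2.projectPoints(np.asarray(X,float).reshape(-1,1,3),cv2.Rodrigues(c['R'])[0],c['t'],K(c),c['D'])[0][:,0]
E
python3 - <<'E'
from h import *
for n,(u0,v0,u1,v1) in {"top":(225,215,315,310),"scene":(300,175,410,275)}.items():
    im=cv2.imread(f"pics/{n}0.png"); c=camera_model(n)
    hsv=cv2.cvtColor(im,cv2.COLOR_BGR2HSV)
    m=np.zeros(im.shape[:2],np.uint8)
    m[v0:v1,u0:u1]=((hsv[v0:v1,u0:u1,0]<12)&(hsv[v0:v1,u0:u1,1]>190)&(hsv[v0:v1,u0:u1,2]>80))*255
    cn=max(cv2.findContours(m,cv2.RETR_EXTERNAL,cv2.CHAIN_APPROX_NONE)[0],key=cv2.contourArea)
    ap=cv2.approxPolyDP(cn,3,True)[:,0]
    print(n,ap.tolist()); print(cast(c,ap,.064).round(4))
    # black panel
    b=np.zeros_like(m); b[v0:v1,u0:u1]=(hsv[v0:v1,u0:u1,2]<70)*255
    for k in cv2.findContours(b,cv2.RETR_EXTERNAL,cv2.CHAIN_APPROX_NONE)[0]:
        if cv2.contourArea(k)>60:
            r=cv2.minAreaRect(k); print('blk',r, cast(c,[r[0]],.064).round(4), cast(c,cv2.boxPoints(r),.043).round(4).tolist())
a=cv2.imread("pics/top0.png")[210:315,215:325]; b=cv2.imread("pics/scene0.png")[175:280,300:410]
cv2.imwrite("pics/crop.png",cv2.resize(np.hstack([a,b]),None,fx=3.6,fy=3.6,interpolation=cv2.INTER_CUBIC))
E
```

```text
top [[275, 276], [290, 277]]
[[0.457  0.1292 0.064 ]
 [0.4552 0.0931 0.064 ]]
blk ((268.0, 289.5), (23.0, 14.0), 90.0) [[0.4245 0.1449 0.064 ]] [[0.4533, 0.1654, 0.043], [0.4539, 0.1313, 0.043], [0.3982, 0.1295, 0.043], [0.3976, 0.1634, 0.043]]
blk ((267.8114929199219, 253.27899169921875), (42.829837799072266, 28.48183822631836), 2.0454084873199463) [[0.5116 0.1482 0.064 ]] [[0.4803, 0.2034, 0.043], [0.5508, 0.2037, 0.043], [0.5486, 0.098, 0.043], [0.4782, 0.0985, 0.043]]
scene [[366, 191], [334, 206], [316, 220], [316, 234], [343, 264], [392, 232], [394, 219]]
[[0.4661 0.2183 0.064 ]
 [0.4561 0.1284 0.064 ]
 [0.4635 0.0696 0.064 ]
 [0.495  0.0455 0.064 ]
 [0.594  0.0441 0.064 ]
 [0.5936 0.1875 0.064 ]
 [0.5688 0.2159 0.064 ]]
blk ((355.3934631347656, 218.82785034179688), (28.139728546142578, 47.817291259765625), 58.24052047729492) [[0.5152 0.1447 0.064 ]] [[0.4664, 0.1025, 0.043], [0.4652, 0.2291, 0.043], [0.5416, 0.2099, 0.043], [0.5404, 0.0876, 0.043]]
blk ((331.82354736328125, 199.2058868408203), (15.94936752319336, 19.036340713500977), 59.036251068115234) [[0.437 0.137 0.064]] [[0.4018, 0.1281, 0.043], [0.4012, 0.1792, 0.043], [0.4466, 0.1683, 0.043], [0.4466, 0.1183, 0.043]]
```

View pics/crop.png

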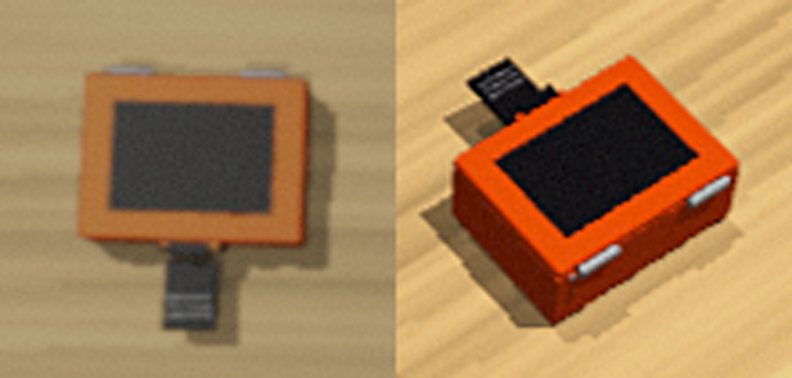

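The crop confirms it: tab at the front (world -x), yaw about -0.02, origin about (0.514, 0.147). Next I compute the moves in the tool's axes and check the wrist camera's offset.

```bash
cat >> h.py <<'E'
from scipy.spatial.transform import Rotation as Ro
def state():
    s=sense(); return s,np.array(s['tcp_pos']),Ro.from_quat(s['tool_rot']).as_matrix()
def to(target,pr=True):
    s,p,R=state(); d=R.T@(np.array(target)-p)/0.06
    print('t',round(s['t'],2),'p',p.round(4),'F',np.round(s['force'],1),'d',d.round(2),'|',round(float(np.linalg.norm(d)*60)),'mm')
E
python3 - <<'E'
from h import *
s,p,R=state(); print(R.round(3)); to([.410,.149,.15])
c=camera_model('wrist'); o=-c['R'].T@c['t']; print('cam in tool',(R.T@(o-p)).round(3))
# yaw of tool y axis vs desired (case y axis, yaw -0.02 -> or opposite)
y=R[:,1]; print('tool y heading',np.degrees(np.arctan2(y[1],y[0])))
E
```

```text
[[-0.001  0.274  0.962]
 [-0.002  0.962 -0.274]
 [-1.    -0.002 -0.   ]]
t 0.1 p [0.1711 0.6005 0.2304] F [ 0.  -0.9  0.3] d [ 1.35 -6.14  5.89] | 517 mm
cam in tool [-0.142 -0.    -0.076]
tool y heading 74.08135845100988
```

Emit:
step_arm(increments=[0,-0.6,0.58,-0.6,1,0,-1.2,1.16,-1.2,1,0,-1.8,1.74,-1.8,1,0,-2.4,2.32,-2.4,1,0,-3.0,2.9,-2.95,1], grip_force=20)

```text
t: 0.72
tcp_pos: [0.2895, 0.3781, 0.2305]
tool_rot: [0.006, 0.707, -0.007, 0.707]
force: [0.7, 0.6, 0.3]
finger_gap: 0.002
```

```bash
python3 -c "
from h import *
to([.410,.149,.15]); print(state()[2].round(3), sense()['finger_gap'])"
```

```text
t 0.72 p [0.2895 0.3781 0.2305] F [0.7 0.6 0.3] d [ 1.35 -3.78  2.08] | 271 mm
[[-0.001  0.018  1.   ]
 [-0.002  1.    -0.018]
 [-1.    -0.002 -0.001]] 0.0022283635150563497
```

Emit:
step_arm(increments=[0,-0.9,0.5,0,1,0.1,-1.8,1.0,0,1,0.4,-2.7,1.5,0,1,0.8,-3.4,1.9,0,1,1.1,-3.78,2.08,0,1])

```text
t: 1.35
tcp_pos: [0.4112, 0.1467, 0.164]
tool_rot: [0.007, 0.707, -0.008, 0.707]
force: [0.5, 0.3, 0.0]
finger_gap: -0.002
```

```bash
python3 - <<'E'
from h import *
to([.410,.149,.05])
w=camera_model('wrist'); im=snapshot('wrist'); t=snapshot('top'); c=camera_model('scene'); s=snapshot('scene')
P=[[.414,.149,.043],[.398,.149,.043],[.410,.149,state()[1][2]]]
for n,cc,i in (('wrist',w,im),('scene',c,s)):
    for q,col in zip(proj(cc,P),((0,255,0),(255,0,255),(255,255,0))): print(n,q.round(0)); cv2.drawMarker(i,tuple(int(x) for x in q),col,0,8,1)
cv2.imwrite('pics/w1.png',np.hstack([cv2.resize(im,(533,400)),cv2.resize(s[140:290,290:390],(267,400))]))
E
```

```text
t 1.35 p [0.4112 0.1467 0.164 ] F [0.5 0.3 0. ] d [ 1.9   0.04 -0.02] | 114 mm
wrist [321. 233.]
wrist [321. 214.]
wrist [323. 299.]
scene [329. 196.]
scene [325. 192.]
scene [331. 161.]
```

View pics/w1.png

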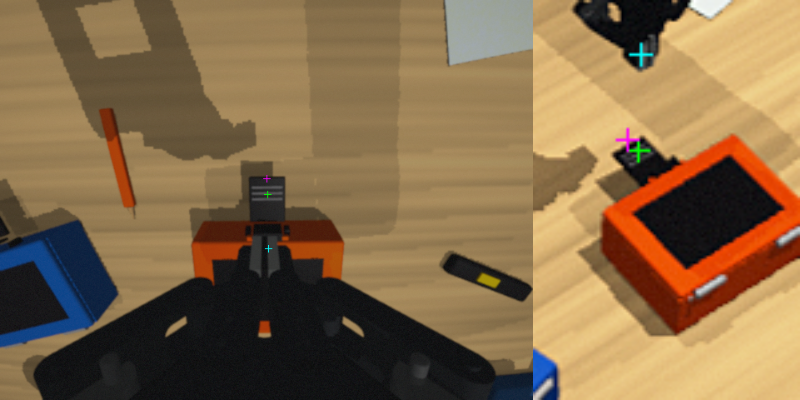

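The wrist view shows the predicted press point (321,233) on the grooved tab and centred across its width. Now I descend.

Emit:
step_arm(increments=[0.45,0,0,0,1,0.9,0.03,0,0,1,1.35,0.03,0,0,1,1.75,0.03,0,0,1,1.85,0.03,0,0,1])

```text
t: 2.12
tcp_pos: [0.4084, 0.1506, 0.0525]
tool_rot: [0.006, 0.709, -0.008, 0.705]
force: [-0.3, 0.3, -0.3]
finger_gap: -0.002
```

Emit:
step_arm(increments=[0.08,0,0.03,0,1,0.16,0,0.03,0,1,0.22,0,0.03,0,1,0.28,0,0.03,0,1,0.3,0,0.03,0,1])

```text
t: 2.75
tcp_pos: [0.4111, 0.1507, 0.0348]
tool_rot: [0.007, 0.708, -0.008, 0.706]
force: [0.7, 2.7, 6.1]
finger_gap: -0.0
```

```bash
python3 - <<'E'
from h import *
to([.410,.149,.034])
cv2.imwrite('pics/s2.png',cv2.resize(snapshot('scene')[140:290,280:420],None,fx=4,fy=4))
E
```

```text
t 2.75 p [0.4111 0.1507 0.0348] F [0.7 2.7 6.1] d [ 0.01 -0.03 -0.02] | 2 mm
```

View pics/s2.png

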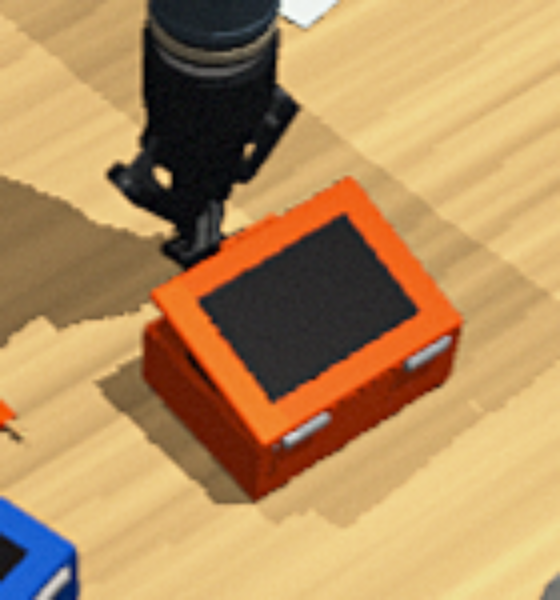

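The lid is lifting and still clear of the gripper. I hold the tab for a moment.

Emit:
step_arm(increments=[0,0,0,0,1,0,0,0,0,1,0,0,0,0,1,0,0,0,0,1,-0.1,0,0,0,1])

```text
t: 3.42
tcp_pos: [0.4107, 0.1507, 0.0409]
tool_rot: [0.007, 0.709, -0.008, 0.706]
force: [0.4, 0.9, 1.9]
finger_gap: -0.001
```

Emit:
step_arm(increments=[-0.2,0,0,0,1,-0.5,0,0,0,1,-0.9,0,0,0,1,-1.3,0,0,0,1,-1.4,0,0,0,1])

```text
t: 4.05
tcp_pos: [0.4117, 0.1508, 0.1264]
tool_rot: [0.007, 0.708, -0.008, 0.707]
force: [-0.1, -0.2, -0.1]
finger_gap: -0.0
```

```bash
python3 - <<'E'
from h import *
to([.49,.148,.122])
s=snapshot('scene');c=camera_model('scene')
for q in proj(c,[[.523,.147,.159],[.521,.072,.159],[.524,.222,.159]]): print(q); cv2.drawMarker(s,tuple(int(x) for x in q),(255,255,0),0,6,1)
cv2.imwrite('pics/s3.png',cv2.resize(s[120:290,280:420],None,fx=3.5,fy=3.5))
E
```

```text
t 4.05 p [0.4117 0.1508 0.1264] F [-0.1 -0.2 -0.1] d [ 0.07 -0.02  1.31] | 78 mm
[362.0676891  194.12945513]
[334.27360317 209.94760596]
[388.47710826 178.64204827]
```

View pics/s3.png

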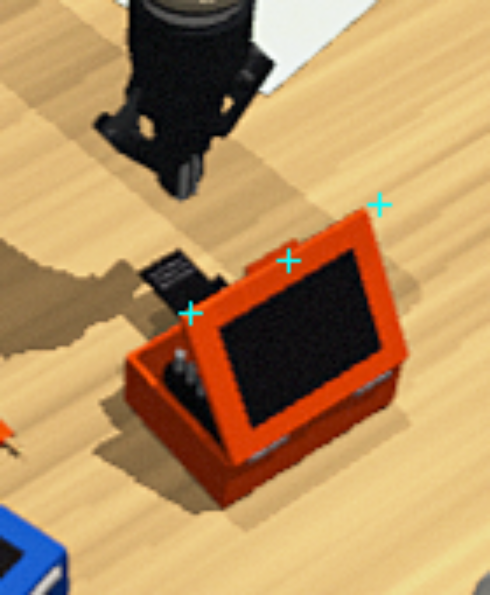

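Emit:
step_arm(increments=[0.02,0,0.25,0,1,0.05,0,0.55,0,1,0.07,-0.02,0.85,0,1,0.07,-0.02,1.1,0,1,0.07,-0.02,1.2,0,1])

```text
t: 4.72
tcp_pos: [0.4849, 0.148, 0.1213]
tool_rot: [0.007, 0.708, -0.008, 0.706]
force: [-0.7, 0.2, 0.6]
finger_gap: -0.003
```

Emit:
step_arm(increments=[0,0,0.13,0,1,0,0,0.26,0,1,0,0,0.39,0,1,0,0,0.52,0,1,0,0,0.65,0,1])

```text
t: 5.35
tcp_pos: [0.5233, 0.1474, 0.1243]
tool_rot: [0.007, 0.708, -0.008, 0.706]
force: [-9.2, -0.3, 32.5]
finger_gap: 0.001
```

```bash
python3 -c "
from h import *
to([.577,.147,.122])"
```

```text
t 5.35 p [0.5233 0.1474 0.1243] F [-9.2 -0.3 32.5] d [0.04 0.01 0.89] | 54 mm
```

32 N upward means the lid's edge is catching under the finger structure, so I back off and up.

Emit:
step_arm(increments=[-0.1,0,-0.1,0,1,-0.25,0,-0.3,0,1,-0.4,0,-0.5,0,1,-0.4,0,-0.6,0,1,-0.4,0,-0.6,0,1])

```text
t: 5.98
tcp_pos: [0.4865, 0.1482, 0.1483]
tool_rot: [0.006, 0.708, -0.008, 0.706]
force: [-0.2, -1.0, 0.4]
finger_gap: -0.002
```

```bash
python3 - <<'E'
from h import *
to([.577,.147,.145])
s=snapshot('scene')
cv2.imwrite('pics/s4.png',cv2.resize(s[110:280,290:420],None,fx=3.5,fy=3.5))
E
```

```text
t 5.97 p [0.4865 0.1482 0.1483] F [-0.2 -1.   0.4] d [0.05 0.01 1.51] | 91 mm
```

View pics/s4.png

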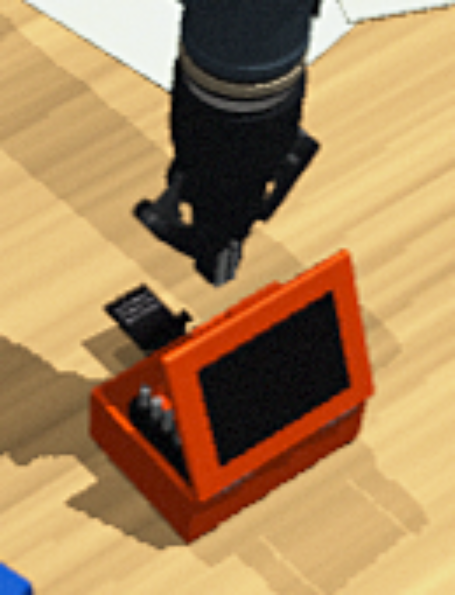

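The lid is back at its sprung position with a lip in the middle of its edge, and the case has not visibly moved. I try again with the tip 20 mm higher and shorter moves.

Emit:
step_arm(increments=[0.05,0,0.1,0,1,0.1,0,0.2,0,1,0.1,0,0.3,0,1,0.1,0,0.4,0,1,0.1,0,0.45,0,1])

```text
t: 6.65
tcp_pos: [0.5146, 0.1476, 0.1421]
tool_rot: [0.007, 0.708, -0.008, 0.706]
force: [-1.3, 0.0, -0.4]
finger_gap: -0.0
```

Emit:
step_arm(increments=[0,0,0.05,0,1,0,0,0.1,0,1,0,0,0.15,0,1,0,0,0.2,0,1,0,0,0.25,0,1])

```text
t: 7.28
tcp_pos: [0.5298, 0.1473, 0.1421]
tool_rot: [0.007, 0.708, -0.008, 0.706]
force: [-0.8, 0.7, -0.8]
finger_gap: 0.002
```

Emit:
step_arm(increments=[-0.03,0,0.08,0,1,-0.06,0,0.16,0,1,-0.08,0,0.24,0,1,-0.08,0,0.32,0,1,-0.08,0,0.4,0,1])

```text
t: 7.9
tcp_pos: [0.5542, 0.1468, 0.1468]
tool_rot: [0.007, 0.708, -0.008, 0.706]
force: [-0.8, -1.3, 0.4]
finger_gap: 0.001
```

Emit:
step_arm(increments=[0,0,0.08,0,1,0,0,0.16,0,1,0,0,0.24,0,1,0,0,0.32,0,1,0,0,0.4,0,1])

```text
t: 8.52
tcp_pos: [0.5785, 0.1463, 0.1468]
tool_rot: [0.007, 0.708, -0.008, 0.706]
force: [-0.5, -0.2, 0.3]
finger_gap: 0.0
```

```bash
python3 - <<'E'
from h import *
to([.585,.147,.147])
s=snapshot('scene')
cv2.imwrite('pics/s5.png',cv2.resize(s[110:280,290:420],None,fx=3.5,fy=3.5))
E
```

```text
t 8.53 p [0.5785 0.1463 0.1468] F [-0.5 -0.2  0.3] d [-0.    0.01  0.11] | 7 mm
```

View pics/s5.png

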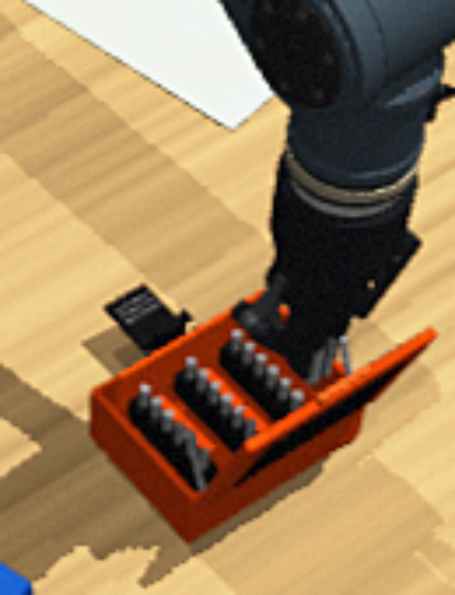

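The lid has fallen open on to its stop. I retreat back and up, then verify.

Emit:
step_arm(increments=[0,0,-0.3,0,1,-0.4,0,-0.7,0,1,-0.9,0,-1.2,0,1,-1.6,0,-1.8,0,1,-2.2,0,-2.4,0,1])

```text
t: 9.2
tcp_pos: [0.4347, 0.1494, 0.2803]
tool_rot: [0.007, 0.707, -0.008, 0.707]
force: [1.6, 0.2, 0.6]
finger_gap: 0.0
```

Emit:
step_arm(increments=[0,1,0,0,1,0,2,0,0,1,0,2.8,0,0,1,0,2.8,0,0,1,0,2.8,0,0,1])

```text
t: 9.82
tcp_pos: [0.4376, 0.3169, 0.2798]
tool_rot: [0.006, 0.708, -0.008, 0.707]
force: [0.3, 0.0, -0.8]
finger_gap: -0.001
```

```bash
python3 - <<'E'
from h import *
to([.4,.3,.3])
s=snapshot('scene');t=snapshot('top')
c=camera_model('scene')
th=1.95
for th in (1.8,1.95):
    x=.514+.055-.112*np.cos(th); z=.0555+.112*np.sin(th)
    q=proj(c,[[x-.0015,.072,z],[x+.0015,.222,z]]); print(th,q.round(1).tolist())
    for k in q: cv2.drawMarker(s,tuple(int(round(v)) for v in k),(255,255,0) if th>1.9 else (255,0,255),0,5,1)
t0=cv2.imread('pics/top0.png'); 
cv2.imwrite('pics/end.png',np.hstack([cv2.resize(s[130:290,270:430],(400,400)),cv2.resize(t,(400,300))[:].copy() if 0 else cv2.copyMakeBorder(cv2.resize(t,(400,300)),50,50,0,0,0)]))
# movement of things: tab corners top view and difference per object region
for n,(u,v,w,h) in dict(blue=(345,215,80,85),hex=(315,130,50,50),glue=(262,140,30,35),roll=(368,125,52,62),knife=(130,225,58,35),strip=(470,225,55,75),pencil=(325,280,18,55),tab=(255,278,28,26)).items():
    a,b=(cv2.cvtColor(i[v:v+h,u:u+w],cv2.COLOR_BGR2GRAY).astype(np.float32) for i in (t0,t))
    print(n,np.round(cv2.phaseCorrelate(a,b),2).tolist() if 0 else cv2.phaseCorrelate(a,b))
E
```

```text
t 9.82 p [0.4376 0.3169 0.2798] F [ 0.3  0.  -0.8] d [-0.34 -0.29 -0.62] | 46 mm
1.8 [[356.2, 230.6], [411.3, 197.4]]
1.95 [[361.1, 237.1], [416.0, 203.6]]
blue ((-0.06327132809564517, -0.007118696258679336), 1.0212661740514968)
hex ((-0.03993610825063243, -0.049855111697951315), 0.9325747436523437)
glue ((0.016878544011857954, 0.023440221985698173), 1.0097288330396017)
roll ((-0.035158894452621325, 0.04061377002067701), 0.9602643638435338)
knife ((0.29368771368578805, -0.09137273505937316), 0.53804378023854)
strip ((-0.16077108589222533, 0.48776252515856555), 1.0344767447577583)
pencil ((0.05675609150549299, -0.04696879144994881), 0.9883171108033922)
tab ((-0.05515481256008492, 0.17615824702027538), 0.7727873566709919)
```

View pics/end.png

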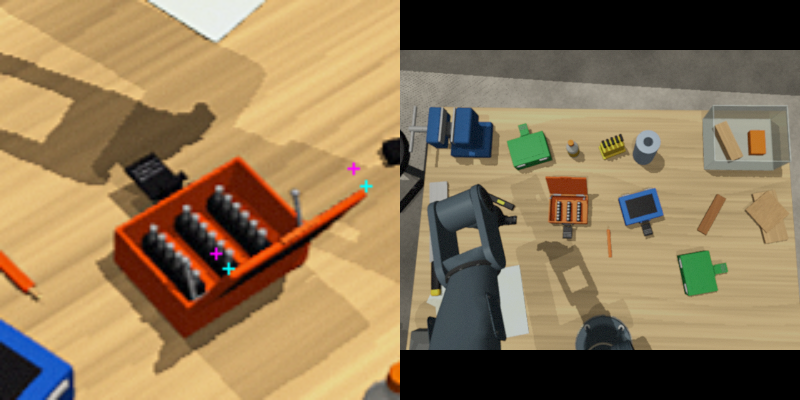

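The edge of the lid matches the 1.95 rad markers. The tab is up, and nothing on the bench has visibly moved. The arm is clear, so I hand in.

```bash
python3 -c "
from station import *
s=sense(); print(s['force'],s['qd'].round(3) if hasattr(s['qd'],'round') else s['qd']); print(sign_off())"
```

```text
[-0.80366168 -0.37696624 -0.19614078] [-0.008 -0.001  0.     0.001 -0.     0.   ]
the job is handed in; nothing more can be done
None
```

The orange case is open. I pressed its tab to 8 mm down with about 6 N, the lid sprang up, and I pushed it back with shut fingers until it fell on to its stop. I handed the job in at about 10 s; no verdict is reported.

**Setback:** on the first push the lid's edge caught under the finger structure. The wrist showed about 32 N upward and 9 N back, roughly 34 N in all, which is close to the 40 N limit. That reading came at the end of the move, so I can't rule out a higher peak in between. I backed off and pushed again with the tip 20 mm higher, and the readings stayed under about 2 N.

**Last checks:**
- **Lid:** its edge lies nearest the predicted 1.95 rad position in the scene picture.
- **Tab and orange case:** the tab is up again and the case is in place. In the top picture the tab matches its first position to about 0.2 pixels.
- **Other things:** the blue case is shut, and everything else moved 0.5 pixels or less (about 1.3 mm). The knife's figure is weak because the arm covered part of it in that picture.
- **Arm:** clear of everything, with a force reading under 1 N.

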